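# Start the cheese counter's vacuum packer

## Task

Start a packing cycle on the cheese counter's vacuum packer with closed fingertips, in this order: push its half-open clear lid down until it is shut, press the raised end of the console's rocker until it has tipped fully over, press the long bar key fully in, and last press the large round key fully in (the rocker and keys stay where they are pushed). Do not press the square key or the small round key, do not lift the lid, and leave everything else on the counter where it stands.

Things in the scene. Friction and masses are not known exactly. Their poses are not given: they have to be found in the camera images.
- packer: steel vacuum packer, 240 x 240 mm, rim 90 mm above the counter, on one side of the counter (left or right); origin under its centre, x away from the robot towards the lid's hinge, y to the left; fixed
- lid_hinge (a point): point on the lid's hinge line, at the middle of the packer's far rim, 90 mm above the counter; the hinge line runs along the packer's y
- lid_lip (a point): on the lid's upper face at the middle of its aluminium front bar, 15 mm behind the front edge, 235 mm from the hinge line and 12 mm above the lid's underside (102 mm above the counter when the lid is shut); moves with the lid
- lid (a joint): angle of the clear aluminium-framed lid (250 x 240 x 12 mm) in rad: 0 shut, grows as its front rises; starts half open at 0.30 to 0.48; its stiff hinge holds it wherever it is left; about 3 N down on the front bar closes it
- console: steel control console, 190 (x) x 230 (y) mm, 60 mm tall, on the other side of the counter; origin under its centre, x away from the robot, y to the left; fixed. Six places, 2 along x (75 mm apart) by 3 along y (70 mm apart), hold the rocker, four keys and a tub, in any arrangement
- rocker_pivot (a point): middle of the rocker's underside, on its pivot line (along the console's y), 77 mm above the counter
- rocker_raised (a point): on the upper face of the rocker's far end (+x of the console), 20 mm from the pivot; this end starts raised and is the one to press; it goes down about 10 mm. The grey paddle is 56 (x) x 26 (y) x 6 mm
- rocker (a joint): angle of the rocker in rad: 0 off (far end raised), 0.5 fully over to on (far end down); stays where it is left; about 4 N at 20 mm from the pivot moves it
- bar_key_top (a point): the long bar key, 16 (x) x 46 (y) mm on the console; a grey plastic cap standing 14 mm proud of its 66 x 62 mm black plate; point at the centre of its flat top, which moves down with it; z up
- bar_key (a joint): travel of the long bar key in m: 0 up, 0.008 fully in; friction only (about 3 N), so it stays where it is pushed to
- round_key_top (a point): the large round key, 34 mm across on the console; a grey plastic cap standing 14 mm proud of its 66 x 62 mm black plate; point at the centre of its flat top, which moves down with it; z up
- round_key (a joint): travel of the large round key in m: 0 up, 0.008 fully in; friction only (about 3 N), so it stays where it is pushed to
- square_key_top (a point): the square key, 26 x 26 mm (not to be pressed) on the console; a grey plastic cap standing 14 mm proud of its 66 x 62 mm black plate; point at the centre of its flat top, which moves down with it; z up
- square_key (a joint): travel of the square key in m: 0 up, 0.008 fully in; friction only (about 3 N), so it stays where it is pushed to
- small_key_top (a point): the small round key, 16 mm across (not to be pressed) on the console; a grey plastic cap standing 14 mm proud of its 66 x 62 mm black plate; point at the centre of its flat top, which moves down with it; z up
- small_key (a joint): travel of the small round key in m: 0 up, 0.008 fully in; friction only (about 3 N), so it stays where it is pushed to
- cheese_in: small cheese wedge lying loose inside the packer's chamber, 100 mm long, 28 mm tall; leave alone; origin under its centre
- tub: small white lidded tub, 47 mm across, 28 mm tall, standing loose on the console in the sixth key place; leave alone; origin under its centre
- wax_cheese: small round waxed cheese, 56 mm across, 34 mm tall, on the counter between packer and console; leave alone; origin under its centre
- jar: amber glass jar with dark cap, 54 mm across, 85 mm tall, farther back between the machines; leave alone; origin under its centre
- wedge: cheese wedge 100 mm long, 45 mm tall, on the counter to the left of the machines; leave alone; origin under its centre
- knife: wooden-handled spatula, 200 mm long, lying flat near the robot; leave alone; origin under its middle
- ramekin: white open bowl, 70 mm across, 40 mm tall, near the robot; leave alone; origin under its centre

How it is judged:
By the outcome, as a careful person would: the job done as asked, in the order asked, and still so for the second after the job is handed in, with the robot touching nothing.
It also fails if it takes over 54 s, if anything falls off the work surface, if the arm or the gripper's body presses on something with over 40 N, if the wrist force passes 120 N, or if a joint passes its speed limit or range.

## Robot

A 6-joint arm with a two-finger parallel gripper is mounted at the origin on the work surface. World frame = base frame: x ahead of the robot, y to its left, z up, the work surface at z = 0. Lengths are in m, angles in rad, forces in N, time in s.
With the tool pointing down it reaches from about 0.425 to 0.95 m from the base axis. Payload 3.5 kg.
Tool frame: the origin (TCP) lies midway between the tips of the shut fingers; the grasp point (between the pads) lies 19 mm behind it; z points along the fingers, y is the direction in which the jaws open and shut (so a half turn about z gives the same grasp; the last joint's range is limited). The gripper opens to 85 mm and grips with 20 to 120 N. Pads are 22 mm wide; open, the fingers measure 114 mm over their backs; the gripper's body (76 mm by 85 mm) begins 54 mm behind the grasp point. The pads swing forward as they close: fully open they stand 13 mm farther back than shut.
Start: joints at [1.123, 0.286, 1.577, -0, 1.279, -0.15], TCP at [0.198, 0.645, 0.231] pointing down, gripper open.
Joint ranges: [-2.77, 2.77], [-0.9, 2.22], [0.21, 2.48], [-1.53, 4.67], [0.24, 2.81], [-2.84, 2.84]. Speed limits (rad/s): [2.79, 2.79, 3.14, 3.14, 3.14, 3.14].

## Interface

Orientations are given as a unit quaternion [x, y, z, w].
In Python, from plant import * gives the robot as it stands.
- The arm moves only by the shell command python3 -m jog 'ROWS' [FORCE]. ROWS is a JSON object of lists of equal length, an entry for each row: "travel": the shift along the world's x, y, z in mm, a list of three; "dr": the turn, a rotation vector about the world's x, y, z in degrees, a list of three; "jaw": the closure in counts, from 0 (fully open) to 255 (shut). In form: {"travel": [[x, y, z], ...], "dr": [[wx, wy, wz], ...], "jaw": [jaw, ...]}. A call has 1 to 5 rows; each row shifts and turns the commanded pose from where the row before left it; what a row does not reach is not made up. A row lasts 1/12 s, in which the tool goes at most 41.7 mm and 7.16 degrees, less where a joint would pass 70% of its speed; a pose out of reach is approached as far as the arm can. A call is refused whole if a number of a shift passes 41.7 or a number of a turn 7.16, either way. A call with a gripper value outside its range is refused whole. The fingers move at their own pace and stop on an object; FORCE is the grip in N (left out, the last holds). Time passes only in rows, so rows that do not move let the fingers close. It gives the time, the measured TCP pose, the force and the opening at its end, in the units of the state.
- get_state(): the state, without advancing time (a new reading comes with each control period).
- read_camera(name): name is "scene" or "top" or "wrist"; returns the picture (420x560x3 uint8, red, green, blue); there is no depth.
- camera_info(name): a dict with "K" (3x3 intrinsics, pixels), "k1" (the pictures are not rectified: a ray, as slopes to the right and down, at radius r is drawn at 1 + k1 r^2 times it, then the intrinsics apply), "R" (3x3) and "t" (3): a world point X has camera coordinates R X + t; the wrist camera has in their place "mount" (4x4, takes a point from camera to tool coordinates, whose origin is the TCP and whose axes are the flange's). Camera axes: x right, y down, z forward; pixel columns grow to the right and rows downward; lengths in m; the calibration is good to about 2 mm. A picture is of the moment at which its call begins: read the wrist's pose just before it. camera_info takes no time and is no camera call.
- sign_off(): hands the job in, once; it reports no verdict.
The state is a dict: "time": time; "qpos": joint angles; "dq": joint speeds; "joint_efforts": joint torques, N m; "eef_pos": TCP position; "tcp_rot": TCP orientation; "contact_force": force on the tool from outside, world axes, zero at the start; "wrist_torque": the same for the moment, N m; "opening": opening from 0.0 (shut) to 1.0 (fully open).
Only numpy, scipy, OpenCV 4.12 (cv2) and the standard library are available. Lean on these libraries where they do the work, as an engineer would, in place of code of your own. Each camera call takes 0.05 s, during which the arm holds its last target. There are 200 camera calls.

## Working session

There is one attempt and no reset: what is moved stays moved. The work goes in short steps, Python scripts to look and compute and a shell command to move; the robot and the scene stay as the last step left them, time stands still between calls to the robot, and variables do not carry over. Pictures are saved under pics/ and viewed, about 8 in all and at most 12, crops included, and the job is handed in when it is done.

```bash
mkdir -p pics; cat > h.py <<'E'
from plant import *
import numpy as np, cv2
def save(n,f):
    im=read_camera(n); cv2.imwrite('pics/'+f,im[:,:,::-1]); return im
def ray(ci,u,v):
    K=np.array(ci['K']);p=np.array([(u-K[0,2])/K[0,0],(v-K[1,2])/K[1,1]]);q=p.copy()
    for _ in range(20): q=p/(1+ci['k1']*(q@q))
    R=np.array(ci['R']);t=np.array(ci['t'])
    return -R.T@t, R.T@np.array([q[0],q[1],1])
def at(name,u,v,z):
    o,d=ray(camera_info(name),u,v); return o+d*(z-o[2])/d[2]
def proj(name,X):
    ci=camera_info(name);c=np.array(ci['R'])@np.array(X)+np.array(ci['t']);p=c[:2]/c[2]
    p=p*(1+ci['k1']*(p@p));K=np.array(ci['K']);return np.array([K[0,0]*p[0]+K[0,2],K[1,1]*p[1]+K[1,2]])
E
python3 - <<'E'
from h import *
a=save('top','top.png');b=save('scene','scene.png')
for n in('top','scene'):
    c=camera_info(n);print(n,c['K'],c['k1'],-np.array(c['R']).T@np.array(c['t']),c['R'])
print(get_state())
E
```

```text
top [[501.76854968   0.         280.83043502]
 [  0.         501.76854968 205.04755368]
 [  0.           0.           1.        ]] -0.11398989794375673 [0.4217333  0.07670674 1.4010541 ] [[-0.01763489 -0.99983607  0.00410413]
 [-0.99780454  0.01733669 -0.06391818]
 [ 0.06383655 -0.00522231 -0.9979467 ]]
scene [[393.8346696    0.         283.72043632]
 [  0.         393.8346696  203.35999598]
 [  0.           0.           1.        ]] -0.053106234614892965 [1.09029076 0.46045138 0.75578035] [[-0.57451405  0.81847835  0.00517653]
 [ 0.56763728  0.40298179 -0.71790919]
 [-0.58967918 -0.40951052 -0.69611752]]
{'time': 0.1, 'qpos': array([ 1.12301445e+00,  2.87141192e-01,  1.57802539e+00, -2.29192364e-06,
        1.27859493e+00, -1.50035359e-01]), 'dq': array([ 1.48959682e-04, -1.08103252e-03, -1.93613218e-03,  2.30086065e-04,
        4.04185653e-05, -1.15648982e-03]), 'joint_efforts': array([ 6.69983474e-04, -4.07296550e+01, -2.93698347e+01, -1.23488476e-04,
        3.38886741e-03, -3.53651934e-06]), 'eef_pos': array([0.19775906, 0.64476341, 0.23004557]), 'tcp_rot': array([ 1.48323535e-01,  9.88938296e-01, -1.03666589e-03, -3.18291168e-04]), 'contact_force': array([-0.14820253,  0.34611915, -0.73098254]), 'wrist_torque': array([-0.02976082, -0.02923378, -0.00994822]), 'opening': 1.002090146791082}
```

View pics/top.png

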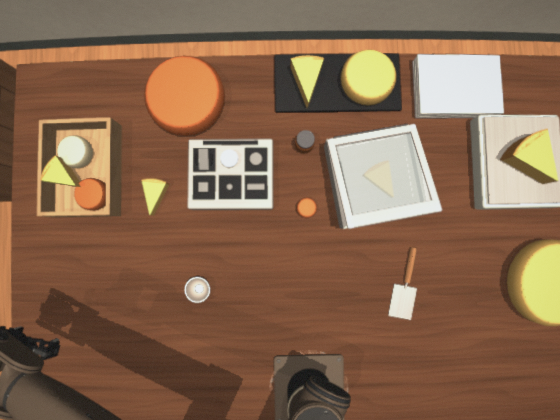

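View pics/scene.png

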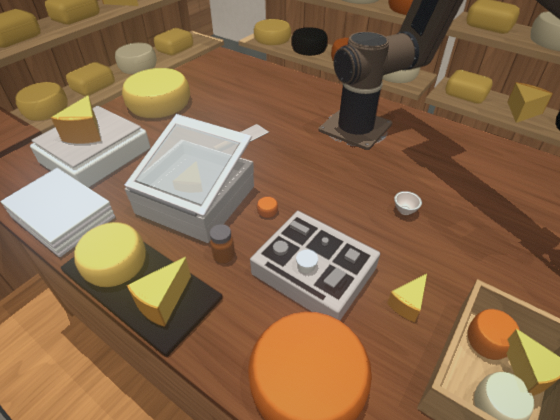

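The packer is on the right (around pixel 384,175 in the top view) and the console on the left (around 231,174). The tub is the white disc at (230,157). I'll enlarge both regions.

```bash
python3 - <<'E'
import cv2,numpy as np
im=cv2.imread('pics/top.png')
a=cv2.resize(im[132:216,182:280],None,fx=7,fy=7,interpolation=cv2.INTER_CUBIC)
cv2.imwrite('pics/con.png',a)
b=cv2.resize(im[115:235,320:448],None,fx=5,fy=5,interpolation=cv2.INTER_CUBIC);cv2.imwrite('pics/pk.png',b)
E
```

```text
(no output)
```

View pics/con.png

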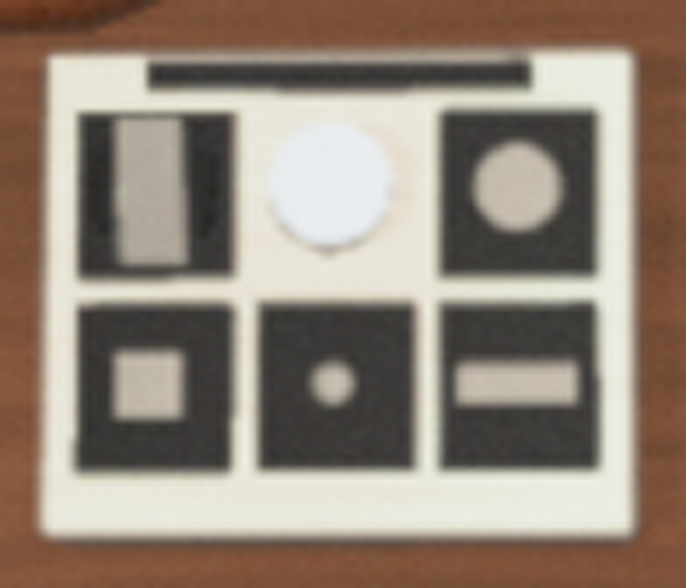

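View pics/pk.png

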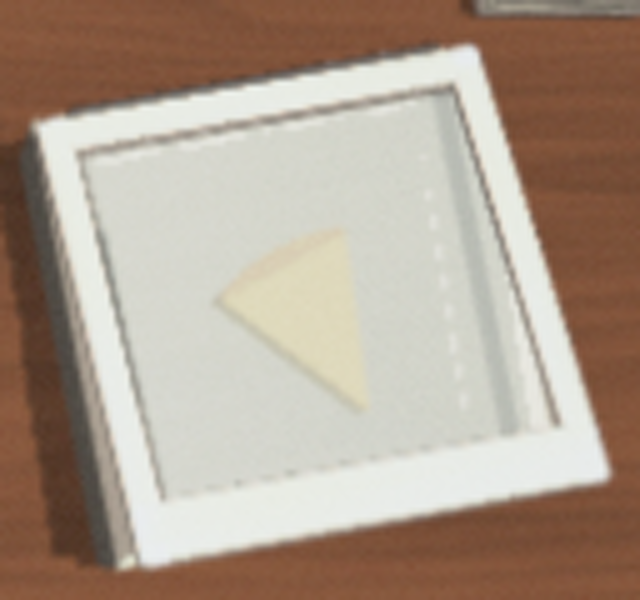

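The console crop shows the rocker at crop (151,190), far end up at v≈117. The large round key is at (518,187), the bar key at (517,384), the square key at (148,385) and the small key at (332,383). The packer crop shows lid corners at (33,122), (475,47), (608,480) and (143,565). Next I'll fit poses to these.

```bash
python3 - <<'E'
from h import *
from scipy.optimize import least_squares as ls
cp=lambda u,v,f,ox,oy:np.array([(u+.5)/f-.5+ox,(v+.5)/f-.5+oy])
C=lambda u,v:cp(u,v,7,182,132); P=lambda u,v:cp(u,v,5,320,115)
for n,u,v,z in[('rock',151,190,.083),('rockfar',149,117,.095),('rocknear',153,266,.072),('round',518,187,.074),('bar',517,384,.074),('sq',148,385,.074),('small',332,383,.074),
 ('plate tl',157,195,.06),('plate br',519,384,.06),('c1',47,54,.06),('c2',634,50,.06),('c3',636,536,.06),('c4',40,536,.06)]:
    print(n,at('top',*C(u,v),z).round(4))
def rocker_c(p):pass
obs=[P(33,122),P(475,47),P(608,480),P(143,565)]
def lid(p,l,y,h):
    x0,y0,w,a=p
    # hinge point x0,y0; towards front = -x local
    xl=-l*np.cos(a)+h*np.sin(a); z=.09+l*np.sin(a)+h*np.cos(a)
    return np.array([x0+xl*np.cos(w)-y*np.sin(w),y0+xl*np.sin(w)+y*np.cos(w),z])
loc=[(0,.12),(0,-.12),(.25,-.12),(.25,.12)]
f=lambda p:np.concatenate([proj('top',lid(p,l,y,.012))-o for (l,y),o in zip(loc,obs)])
r=ls(f,[.75,-.15,0.2,.4]);print(r.x,r.fun.round(2))
p=r.x
print('lip',lid(p,.235,0,.012),'shut',lid([*p[:3],0],.235,0,.012))
# draw overlay on scene
im=cv2.imread('pics/scene.png')
for l,y in loc+[(.235,0)]: cv2.circle(im,tuple(np.round(proj('scene',lid(p,l,y,.012))).astype(int)),2,(0,0,255),-1)
for n,u,v,z in[('round',518,187,.074),('bar',517,384,.074),('rockfar',149,117,.09)]:
    cv2.circle(im,tuple(np.round(proj('scene',at('top',*C(u,v),z))).astype(int)),2,(0,0,255),-1)
cv2.imwrite('pics/ov.png',cv2.resize(im[100:320,110:400],None,fx=2.6,fy=2.6))
E
```

```text
rock [0.6329 0.274  0.083 ]
rockfar [0.6588 0.2728 0.095 ]
rocknear [0.6054 0.275  0.072 ]
round [0.6328 0.135  0.074 ]
bar [0.5574 0.1364 0.074 ]
sq [0.5595 0.2769 0.074 ]
small [0.559  0.2067 0.074 ]
plate tl [0.6346 0.2751 0.06  ]
plate br [0.5588 0.1362 0.06  ]
c1 [0.6908 0.3177 0.06  ]
c2 [0.6878 0.09   0.06  ]
c3 [0.4996 0.0923 0.06  ]
c4 [0.5036 0.321  0.06  ]
[ 0.69233297 -0.17174268  0.16264366  0.302741  ] [ 0.17  0.05  0.15 -0.35  0.58 -0.17 -0.86  0.43]
lip [ 0.47451086 -0.20748579  0.17151663] shut [ 0.46043435 -0.20979565  0.102     ]
```

View pics/ov.png

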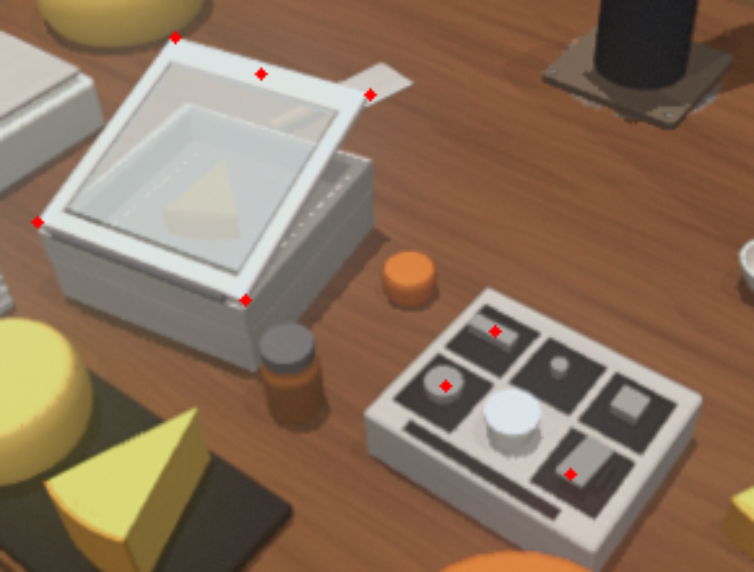

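The overlay agrees with the scene view: the lid corners sit on the frame and the key dots on the keys, so the lid angle is about 0.30. Next I close the fingers and travel over to the lid at z 0.23.

```bash

python3 -m jog '{"travel":[[28,-30,0],[28,-30,0],[28,-30,0],[28,-30,0],[28,-30,0]],"dr":[[0,0,3.4],[0,0,3.4],[0,0,3.4],[0,0,3.4],[0,0,3.4]],"jaw":[255,255,255,255,255]}' 40
python3 -m jog '{"travel":[[28,-30,0],[28,-30,0],[28,-30,0],[28,-30,0],[28,-30,0]],"dr":[[0,0,0],[0,0,0],[0,0,0],[0,0,0],[0,0,0]],"jaw":[255,255,255,255,255]}'
python3 -m jog '{"travel":[[0,-40,0],[0,-40,0],[0,-40,0],[0,-40,0],[0,-40,0]],"dr":[[0,0,0],[0,0,0],[0,0,0],[0,0,0],[0,0,0]],"jaw":[255,255,255,255,255]}'
python3 -m jog '{"travel":[[0,0,0]],"dr":[[0,0,0]],"jaw":[255]}'
```

```text
time: 0.52
eef_pos: [0.3386, 0.4936, 0.2307]
tcp_rot: [-0.001, 1.0, -0.0, -0.0]
contact_force: [0.7, 0.5, -0.4]
opening: 0.3
time: 0.93
eef_pos: [0.4787, 0.3435, 0.2309]
tcp_rot: [0.001, 1.0, -0.0, -0.0]
contact_force: [0.6, 1.1, -0.7]
opening: 0.004
time: 1.35
eef_pos: [0.4773, 0.1435, 0.2308]
tcp_rot: [0.0, 1.0, -0.0, -0.0]
contact_force: [1.5, -0.6, -0.2]
opening: -0.004
time: 1.43
eef_pos: [0.4779, 0.1398, 0.2308]
tcp_rot: [0.004, 1.0, -0.001, -0.0]
contact_force: [0.4, -0.4, 0.9]
opening: 0.0
```

```bash

python3 -m jog '{"travel":[[0,-40,0],[0,-40,0],[0,-40,0],[0,-40,0],[0,-40,0]],"dr":[[0,0,0],[0,0,0],[0,0,0],[0,0,0],[0,0,0]],"jaw":[255,255,255,255,255]}'
python3 -m jog '{"travel":[[0,-40,0],[0,-40,0],[0,-40,0],[-4,-28,0],[0,0,0]],"dr":[[0,0,0],[0,0,0],[0,0,0],[0,0,0],[0,0,0]],"jaw":[255,255,255,255,255]}'
python3 -m jog '{"travel":[[0,0,-15],[0,0,-15],[0,0,-10],[0,0,-5],[0,0,0]],"dr":[[0,0,0],[0,0,0],[0,0,0],[0,0,0],[0,0,0]],"jaw":[255,255,255,255,255]}'
python3 -m jog '{"travel":[[0,0,-4],[0,0,-4],[0,0,-4],[0,0,-4],[0,0,-4]],"dr":[[0,0,0],[0,0,0],[0,0,0],[0,0,0],[0,0,0]],"jaw":[255,255,255,255,255]}'
```

```text
time: 1.85
eef_pos: [0.4775, -0.0559, 0.2311]
tcp_rot: [0.0, 1.0, 0.0, -0.0]
contact_force: [0.9, 0.3, 0.1]
opening: 0.006
time: 2.27
eef_pos: [0.4735, -0.2069, 0.231]
tcp_rot: [0.003, 1.0, -0.001, -0.0]
contact_force: [-0.2, 0.6, -0.5]
opening: 0.0
time: 2.68
eef_pos: [0.4734, -0.2014, 0.1846]
tcp_rot: [0.0, 1.0, 0.001, -0.001]
contact_force: [-0.4, -0.1, 0.6]
opening: -0.004
time: 3.1
eef_pos: [0.4743, -0.203, 0.1669]
tcp_rot: [0.0, 1.0, -0.001, 0.0]
contact_force: [-0.6, 0.1, 3.5]
opening: -0.001
```

```bash

python3 -m jog '{"travel":[[-1,0,-6],[-1,0,-6],[-1,0,-6],[-1,0,-6],[-1,0,-6]],"dr":[[0,0,0],[0,0,0],[0,0,0],[0,0,0],[0,0,0]],"jaw":[255,255,255,255,255]}'
python3 -m jog '{"travel":[[-1,0,-5],[-1,0,-5],[-1,0,-5],[-1,0,-5],[-1,0,-5]],"dr":[[0,0,0],[0,0,0],[0,0,0],[0,0,0],[0,0,0]],"jaw":[255,255,255,255,255]}'
python3 -m jog '{"travel":[[0,0,-2],[0,0,-2],[0,0,-2],[0,0,-2],[0,0,0]],"dr":[[0,0,0],[0,0,0],[0,0,0],[0,0,0],[0,0,0]],"jaw":[255,255,255,255,255]}'
```

```text
time: 3.52
eef_pos: [0.4689, -0.2029, 0.1357]
tcp_rot: [0.001, 1.0, -0.0, 0.0]
contact_force: [0.2, -0.8, 3.0]
opening: -0.001
time: 3.93
eef_pos: [0.4645, -0.2027, 0.1111]
tcp_rot: [0.001, 1.0, 0.0, 0.001]
contact_force: [1.1, -0.2, 2.1]
opening: 0.002
time: 4.35
eef_pos: [0.4635, -0.2023, 0.1026]
tcp_rot: [0.001, 1.0, 0.0, -0.001]
contact_force: [0.3, 0.3, -0.0]
opening: -0.002
```

```bash

python3 -m jog '{"travel":[[0,0,-1],[0,0,-1],[0,0,0]],"dr":[[0,0,0],[0,0,0],[0,0,0]],"jaw":[255,255,255]}'
python3 -m jog '{"travel":[[0,0,-1],[0,0,0]],"dr":[[0,0,0],[0,0,0]],"jaw":[255,255]}'
```

```text
time: 4.6
eef_pos: [0.4636, -0.2023, 0.102]
tcp_rot: [0.0, 1.0, 0.001, -0.001]
contact_force: [-4.0, 1.3, 6.3]
opening: 0.0
time: 4.77
eef_pos: [0.4636, -0.2023, 0.1019]
tcp_rot: [0.0, 1.0, 0.001, -0.001]
contact_force: [-5.6, 3.3, 12.0]
opening: 0.0
```

The lid is shut: it sits firm at z 0.102 and the force rises to 12 N. I'll lift off and travel to above the rocker's far end at (0.657, 0.274).

```bash

python3 -m jog '{"travel":[[0,0,10],[0,0,25],[0,0,30],[15,30,10],[15,36,0]],"dr":[[0,0,0],[0,0,0],[0,0,0],[0,0,0],[0,0,0]],"jaw":[255,255,255,255,255]}'
python3 -m jog '{"travel":[[15,37,0],[15,37,0],[15,37,0],[15,37,0],[15,37,0]],"dr":[[0,0,0],[0,0,0],[0,0,0],[0,0,0],[0,0,0]],"jaw":[255,255,255,255,255]}'
python3 -m jog '{"travel":[[15,37,0],[15,37,0],[15,37,0],[15,37,0],[15,37,0]],"dr":[[0,0,0],[0,0,0],[0,0,0],[0,0,0],[0,0,0]],"jaw":[255,255,255,255,255]}'
python3 -m jog '{"travel":[[13,38,0],[0,4,0],[0,0,0]],"dr":[[0,0,0],[0,0,0],[0,0,0]],"jaw":[255,255,255]}'
python3 - <<'E'
from h import *
print(get_state()['eef_pos'])
a=save('scene','s2.png')
cv2.imwrite('pics/s2c.png',cv2.resize(a[90:320,110:400,::-1],None,fx=2.6,fy=2.6))
E
```

```text
time: 5.18
eef_pos: [0.4965, -0.1387, 0.1799]
tcp_rot: [0.003, 1.0, -0.002, 0.004]
contact_force: [1.0, 0.4, 0.0]
opening: 0.003
time: 5.6
eef_pos: [0.5694, 0.0505, 0.1754]
tcp_rot: [0.001, 1.0, 0.0, 0.0]
contact_force: [2.0, -0.7, -0.8]
opening: 0.002
time: 6.02
eef_pos: [0.6443, 0.2355, 0.1751]
tcp_rot: [0.0, 1.0, 0.0, -0.0]
contact_force: [-0.6, -0.5, 0.9]
opening: 0.005
time: 6.27
eef_pos: [0.6567, 0.2779, 0.1745]
tcp_rot: [-0.001, 1.0, 0.0, -0.0]
contact_force: [-0.4, -0.5, -0.7]
opening: -0.003
[0.65668148 0.27788473 0.17445037]
```

View pics/s2c.png

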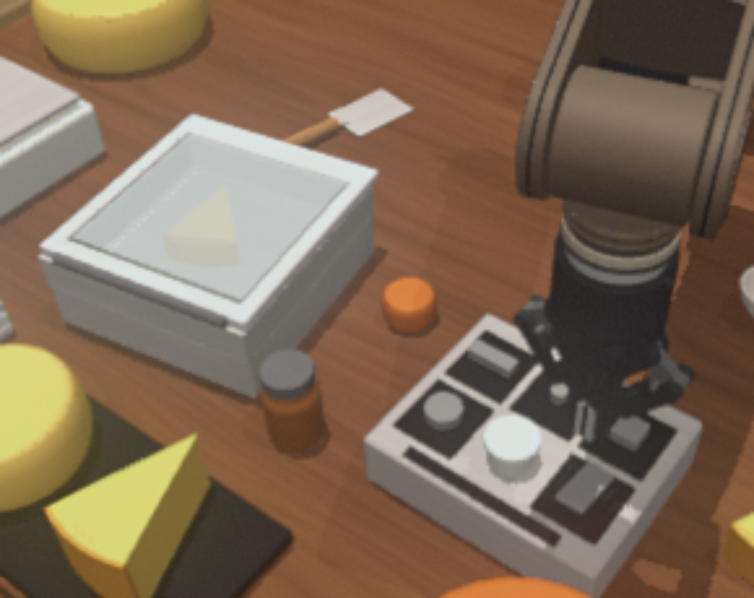

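The lid lies flush, with its front bar down on the packer's rim, and the other objects haven't moved. The gripper is above the rocker. Now I press the far end.

```bash

python3 -m jog '{"travel":[[0,-4,-25],[0,0,-25],[0,0,-20],[0,0,-6],[0,0,0]],"dr":[[0,0,0],[0,0,0],[0,0,0],[0,0,0],[0,0,0]],"jaw":[255,255,255,255,255]}'
python3 -m jog '{"travel":[[0,0,-3],[0,0,-3],[0,0,-3],[0,0,-3],[0,0,0]],"dr":[[0,0,0],[0,0,0],[0,0,0],[0,0,0],[0,0,0]],"jaw":[255,255,255,255,255]}'
python3 -m jog '{"travel":[[0,0,-2],[0,0,-1],[0,0,0]],"dr":[[0,0,0],[0,0,0],[0,0,0]],"jaw":[255,255,255]}'
```

```text
time: 6.73
eef_pos: [0.6552, 0.2692, 0.0966]
tcp_rot: [0.001, 1.0, -0.001, -0.003]
contact_force: [-0.3, 0.1, -0.4]
opening: -0.003
time: 7.15
eef_pos: [0.657, 0.2713, 0.0873]
tcp_rot: [0.001, 1.0, -0.0, 0.0]
contact_force: [-0.6, -0.0, 0.3]
opening: -0.006
time: 7.4
eef_pos: [0.6576, 0.2715, 0.0851]
tcp_rot: [0.0, 1.0, 0.0, 0.001]
contact_force: [0.9, 0.3, 1.0]
opening: 0.005
```

```bash

python3 -m jog '{"travel":[[0,0,-1.5],[0,0,-1.5],[0,0,-1]],"dr":[[0,0,0],[0,0,0],[0,0,0]],"jaw":[255,255,255]}'
python3 -m jog '{"travel":[[0,0,-1],[0,0,-1],[0,0,-1]],"dr":[[0,0,0],[0,0,0],[0,0,0]],"jaw":[255,255,255]}'
python3 -m jog '{"travel":[[0,0,-1],[0,0,0]],"dr":[[0,0,0],[0,0,0]],"jaw":[255,255]}'
```

```text
time: 7.65
eef_pos: [0.6588, 0.2715, 0.0817]
tcp_rot: [0.001, 1.0, 0.0, 0.002]
contact_force: [3.2, -0.4, 3.0]
opening: 0.001
time: 7.9
eef_pos: [0.6583, 0.2714, 0.0784]
tcp_rot: [0.001, 1.0, 0.0, 0.002]
contact_force: [3.3, 0.1, 6.2]
opening: -0.0
time: 8.07
eef_pos: [0.6585, 0.2714, 0.0775]
tcp_rot: [0.001, 1.0, 0.0, 0.002]
contact_force: [4.2, -0.4, 4.9]
opening: 0.0
```

```bash

python3 -m jog '{"travel":[[0,0,-1],[0,0,0]],"dr":[[0,0,0],[0,0,0]],"jaw":[255,255]}'
python3 -m jog '{"travel":[[0,0,-1],[0,0,0]],"dr":[[0,0,0],[0,0,0]],"jaw":[255,255]}'
python3 -m jog '{"travel":[[0,0,-1],[0,0,0]],"dr":[[0,0,0],[0,0,0]],"jaw":[255,255]}'
```

```text
time: 8.23
eef_pos: [0.6587, 0.2714, 0.0767]
tcp_rot: [0.001, 1.0, 0.0, 0.002]
contact_force: [5.3, 0.1, 5.8]
opening: 0.002
time: 8.4
eef_pos: [0.6589, 0.2714, 0.0758]
tcp_rot: [0.001, 1.0, 0.0, 0.003]
contact_force: [5.3, 1.2, 4.4]
opening: -0.002
time: 8.57
eef_pos: [0.659, 0.2714, 0.0751]
tcp_rot: [0.001, 1.0, 0.0, 0.003]
contact_force: [5.1, -0.6, 4.8]
opening: -0.0
```

```bash

python3 -m jog '{"travel":[[0,0,-1],[0,0,0]],"dr":[[0,0,0],[0,0,0]],"jaw":[255,255]}'
python3 -m jog '{"travel":[[0,0,-1],[0,0,0]],"dr":[[0,0,0],[0,0,0]],"jaw":[255,255]}'
python3 - <<'E'
from h import *
print(get_state()['eef_pos'])
a=save('scene','s3.png')
cv2.imwrite('pics/s3c.png',cv2.resize(a[210:320,250:390,::-1],None,fx=5,fy=5,interpolation=cv2.INTER_CUBIC))
E
```

```text
time: 8.73
eef_pos: [0.6591, 0.2714, 0.075]
tcp_rot: [0.001, 1.0, 0.0, 0.002]
contact_force: [3.6, -0.6, 9.0]
opening: -0.0
time: 8.9
eef_pos: [0.6591, 0.2715, 0.0749]
tcp_rot: [0.0, 1.0, 0.0, 0.002]
contact_force: [1.0, -0.6, 11.0]
opening: -0.0
[0.65914897 0.27147386 0.07492592]
```

View pics/s3c.png

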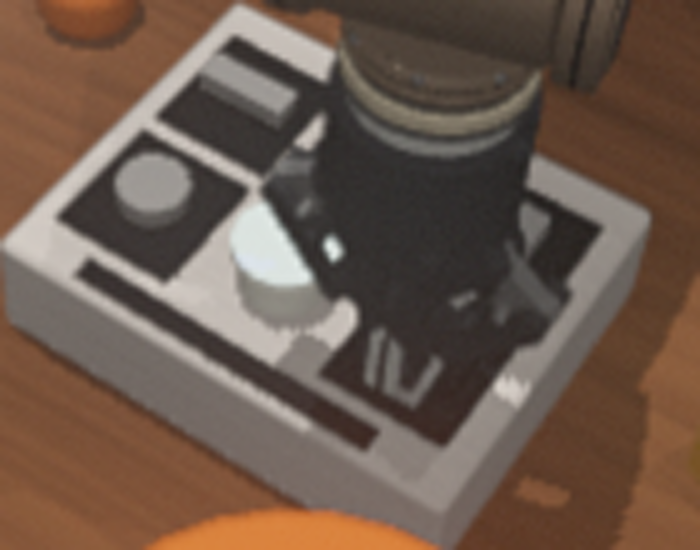

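Firm stop at z 0.0749, force rising, and the tub is untouched at crop (285,265). One more push, then up and over to the bar key.

```bash

python3 -m jog '{"travel":[[0,0,-1],[0,0,0],[0,0,15],[0,0,25],[0,0,30]],"dr":[[0,0,0],[0,0,0],[0,0,0],[0,0,0],[0,0,0]],"jaw":[255,255,255,255,255]}'
python3 -m jog '{"travel":[[-25,-33,0],[-25,-33,0],[-25,-33,0],[-24,-36,0],[0,0,0]],"dr":[[0,0,0],[0,0,0],[0,0,0],[0,0,0],[0,0,0]],"jaw":[255,255,255,255,255]}'
python3 -m jog '{"travel":[[0,0,0]],"dr":[[0,0,0]],"jaw":[255]}'
python3 - <<'E'
from h import *
print(get_state()['eef_pos'])
a=save('scene','s4.png')
cv2.imwrite('pics/s4c.png',cv2.resize(a[210:320,250:390,::-1],None,fx=5,fy=5,interpolation=cv2.INTER_CUBIC))
E
```

```text
time: 9.37
eef_pos: [0.6531, 0.2706, 0.1362]
tcp_rot: [0.001, 1.0, -0.001, -0.006]
contact_force: [0.3, -0.4, -0.2]
opening: -0.001
time: 9.78
eef_pos: [0.5512, 0.1337, 0.1361]
tcp_rot: [0.002, 1.0, -0.001, -0.007]
contact_force: [0.4, 0.1, -0.2]
opening: -0.001
time: 9.87
eef_pos: [0.5555, 0.1364, 0.1381]
tcp_rot: [0.002, 1.0, 0.0, -0.003]
contact_force: [0.1, -0.3, -0.3]
opening: 0.0
[0.55546544 0.13639178 0.13813896]
```

View pics/s4c.png

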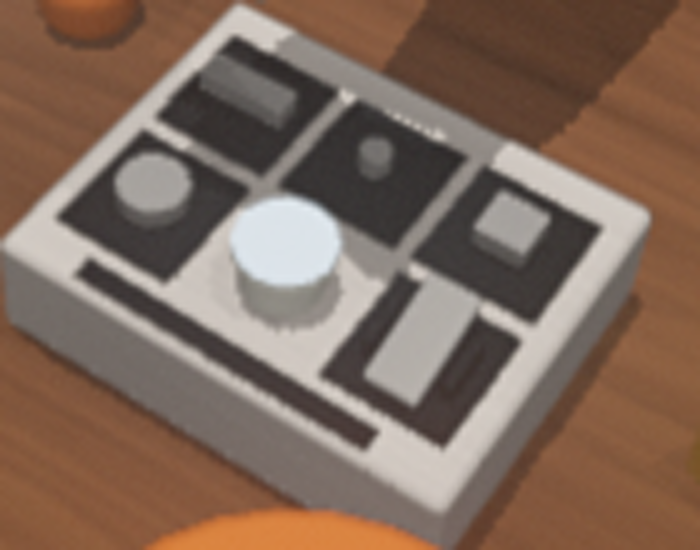

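The rocker has tipped over: its near end at crop (450,290) is now raised and its far end at (395,385) is down. Now the bar key, whose top should go from 0.074 to 0.066.

```bash

python3 -m jog '{"travel":[[1,0,-25],[0,0,-20],[0,0,-10],[0,0,-4],[0,0,0]],"dr":[[0,0,0],[0,0,0],[0,0,0],[0,0,0],[0,0,0]],"jaw":[255,255,255,255,255]}'
python3 -m jog '{"travel":[[0,0,-2],[0,0,-2],[0,0,-2],[0,0,-2],[0,0,-2]],"dr":[[0,0,0],[0,0,0],[0,0,0],[0,0,0],[0,0,0]],"jaw":[255,255,255,255,255]}'
python3 -m jog '{"travel":[[0,0,-1],[0,0,-1],[0,0,-1],[0,0,0]],"dr":[[0,0,0],[0,0,0],[0,0,0],[0,0,0]],"jaw":[255,255,255,255]}'
```

```text
time: 10.33
eef_pos: [0.5594, 0.1383, 0.08]
tcp_rot: [0.0, 1.0, -0.0, -0.002]
contact_force: [0.3, 0.7, -0.2]
opening: -0.002
time: 10.75
eef_pos: [0.5611, 0.1379, 0.0726]
tcp_rot: [0.001, 1.0, 0.0, 0.002]
contact_force: [0.2, 0.6, 3.3]
opening: -0.002
time: 11.08
eef_pos: [0.561, 0.1378, 0.07]
tcp_rot: [0.001, 1.0, 0.0, 0.001]
contact_force: [-0.4, 1.5, 7.6]
opening: -0.0
```

```bash

python3 -m jog '{"travel":[[0,0,-1],[0,0,-1],[0,0,0]],"dr":[[0,0,0],[0,0,0],[0,0,0]],"jaw":[255,255,255]}'
python3 -m jog '{"travel":[[0,0,-1],[0,0,-1],[0,0,0]],"dr":[[0,0,0],[0,0,0],[0,0,0]],"jaw":[255,255,255]}'
```

```text
time: 11.33
eef_pos: [0.5611, 0.1379, 0.0697]
tcp_rot: [0.0, 1.0, 0.0, 0.001]
contact_force: [-4.9, 0.6, 16.0]
opening: -0.001
time: 11.58
eef_pos: [0.5612, 0.1379, 0.0696]
tcp_rot: [0.0, 1.0, -0.0, 0.0]
contact_force: [-9.1, 1.1, 24.5]
opening: 0.0
```

Firm stop at z 0.0697 with 24 N. Next is the large round key at (0.633, 0.135).

```bash

python3 -m jog '{"travel":[[0,0,15],[0,0,25],[25,-1,10],[25,-1,0],[22,0,0]],"dr":[[0,0,0],[0,0,0],[0,0,0],[0,0,0],[0,0,0]],"jaw":[255,255,255,255,255]}'
python3 -m jog '{"travel":[[0,0,0],[0,0,0]],"dr":[[0,0,0],[0,0,0]],"jaw":[255,255]}'
python3 - <<'E'
from h import *
print(get_state()['eef_pos'])
a=save('scene','s5.png')
cv2.imwrite('pics/s5c.png',cv2.resize(a[180:310,245:385,::-1],None,fx=4.5,fy=4.5,interpolation=cv2.INTER_CUBIC))
E
```

```text
time: 12.0
eef_pos: [0.6328, 0.1351, 0.115]
tcp_rot: [0.0, 1.0, -0.0, 0.0]
contact_force: [0.3, 0.9, 0.6]
opening: -0.0
time: 12.17
eef_pos: [0.6315, 0.1351, 0.1131]
tcp_rot: [0.001, 1.0, -0.0, -0.001]
contact_force: [0.2, 1.2, -0.4]
opening: -0.0
[0.63150164 0.13511133 0.11307657]
```

View pics/s5c.png

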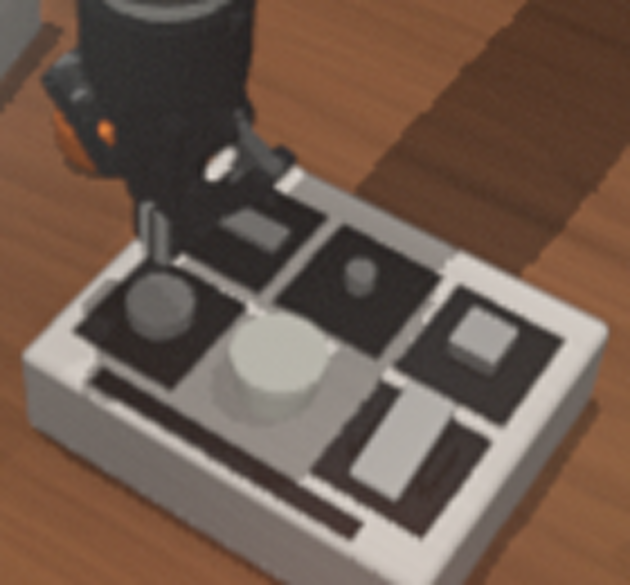

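The bar key at crop (262,228) has its visible end down near the plate, the rocker is still over, and the square and small keys are up. I press the round key next.

```bash

python3 -m jog '{"travel":[[0,0,-20],[0,0,-10],[0,0,-3],[0,0,0]],"dr":[[0,0,0],[0,0,0],[0,0,0],[0,0,0]],"jaw":[255,255,255,255]}'
python3 -m jog '{"travel":[[0,0,-2],[0,0,-2],[0,0,-2],[0,0,-2],[0,0,-2]],"dr":[[0,0,0],[0,0,0],[0,0,0],[0,0,0],[0,0,0]],"jaw":[255,255,255,255,255]}'
python3 -m jog '{"travel":[[0,0,-1],[0,0,-1],[0,0,0]],"dr":[[0,0,0],[0,0,0],[0,0,0]],"jaw":[255,255,255]}'
```

```text
time: 12.55
eef_pos: [0.6297, 0.1356, 0.0792]
tcp_rot: [0.0, 1.0, -0.0, -0.002]
contact_force: [0.3, -0.5, 0.8]
opening: -0.001
time: 12.97
eef_pos: [0.6324, 0.1357, 0.0722]
tcp_rot: [0.001, 1.0, 0.0, 0.001]
contact_force: [-0.5, -0.5, 2.7]
opening: 0.005
time: 13.22
eef_pos: [0.6324, 0.1357, 0.07]
tcp_rot: [0.001, 1.0, 0.0, 0.0]
contact_force: [-0.4, -0.1, 5.0]
opening: -0.001
```

```bash

python3 -m jog '{"travel":[[0,0,-1],[0,0,-1],[0,0,0]],"dr":[[0,0,0],[0,0,0],[0,0,0]],"jaw":[255,255,255]}'
python3 -m jog '{"travel":[[0,0,-1],[0,0,-1],[0,0,0]],"dr":[[0,0,0],[0,0,0],[0,0,0]],"jaw":[255,255,255]}'
python3 -m jog '{"travel":[[0,0,15],[0,0,35],[0,0,40],[0,0,40],[0,0,0]],"dr":[[0,0,0],[0,0,0],[0,0,0],[0,0,0],[0,0,0]],"jaw":[255,255,255,255,255]}'
python3 -m jog '{"travel":[[-30,0,0],[-30,0,0],[-30,0,0],[-30,0,0],[0,0,0]],"dr":[[0,0,0],[0,0,0],[0,0,0],[0,0,0],[0,0,0]],"jaw":[255,255,255,255,255]}'
python3 - <<'E'
from h import *
a=save('scene','s6.png')
cv2.imwrite('pics/s6c.png',cv2.resize(a[100:320,110:400,::-1],None,fx=2.7,fy=2.7,interpolation=cv2.INTER_CUBIC))
E
```

```text
time: 13.47
eef_pos: [0.6324, 0.1357, 0.0699]
tcp_rot: [0.0, 1.0, -0.0, 0.0]
contact_force: [-6.6, -0.9, 12.4]
opening: -0.003
time: 13.72
eef_pos: [0.6325, 0.1357, 0.0697]
tcp_rot: [0.0, 1.0, -0.0, -0.0]
contact_force: [-8.9, -0.7, 18.3]
opening: 0.004
time: 14.13
eef_pos: [0.6369, 0.136, 0.2061]
tcp_rot: [0.0, 1.0, 0.0, 0.009]
contact_force: [1.5, -0.2, 1.6]
opening: 0.001
time: 14.55
eef_pos: [0.5064, 0.1359, 0.1929]
tcp_rot: [0.0, 1.0, -0.0, -0.003]
contact_force: [-0.2, 0.5, -0.1]
opening: -0.002
```

View pics/s6c.png

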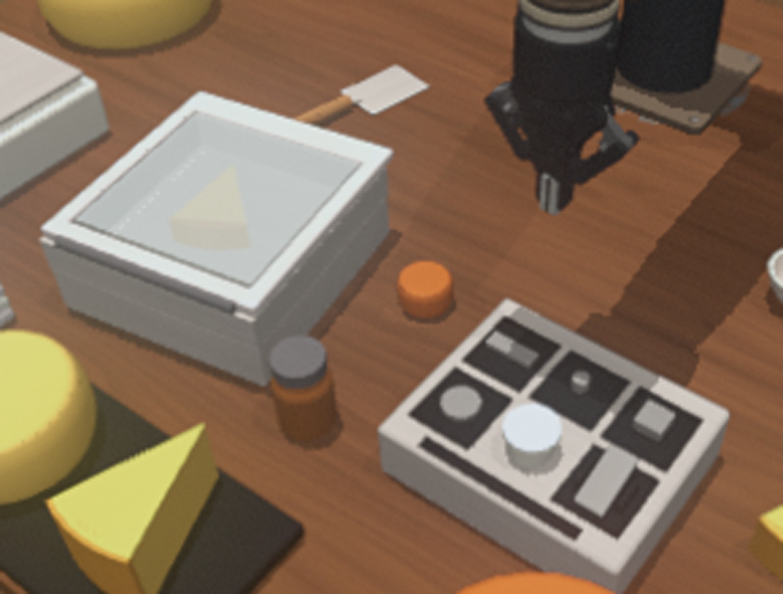

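The lid is flush and the rocker is over. The bar key (510,347) and large round key (460,402) sit low, while the square and small keys still stand proud. The tub, jar and cheeses are unmoved and the gripper is clear, so I'm handing in.

```bash
python3 -c "
from plant import *
print(sign_off())"
```

```text
the job is handed in; nothing more can be done
None
```

I started the packing cycle in the order asked with closed fingertips and handed it in at about 14.6 s. No verdict is reported.

| Step | Stopped at (fingertip height) | Last measured upward force |
|---|---|---|
| Lid pushed shut | 0.102 m | 12 N |
| Rocker's far end pressed over | 0.075 m | 11 N, then one more 1 mm push |
| Long bar key | 0.070 m | 24 N |
| Large round key | 0.070 m | 18 N |

- **Final picture:** the lid is flush and the rocker is tipped over. The bar and large round keys sit low, and the square and small keys still stand proud. The tub, jar, waxed cheese, wedge in the chamber and spatula look unmoved, and the gripper is clear of everything. The ramekin and the left-hand wedge are only partly in that view, and I took no closing picture that shows them whole.
- **Disagreements:** both keys stopped about 4 mm higher than the 0.066 m I had first reckoned. I had left out the thickness of their black plates, and the stop was hard in both cases. The rocker stopped about 3 to 4 mm lower than I had reckoned, but pictures taken after I lifted off it show it fully over.

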